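# Set a dowel with the spring press

### The arm

A 7-joint arm with a two-finger parallel gripper is mounted at the origin on the work surface. World frame = base frame: x ahead of the robot, y to its left, z up, the work surface at z = 0. Lengths are in m, angles in degrees, forces in N, time in s.
With the tool pointing down it reaches from about 0.425 to 0.875 m from the base axis. Payload 4.7 kg.
Tool frame: the origin (TCP) lies midway between the tips of the shut fingers; the grasp point (between the pads) lies 19 mm behind it; z points along the fingers, y is the line along which they close (so a half turn about z gives the same grasp; the last joint's range is limited). The gripper opens to 87 mm and grips with 3 to 60 N. Pads are 19 mm wide; open, the fingers measure 117 mm over their backs; the gripper's body (75 mm by 190 mm) begins 51 mm behind the grasp point.
Start: joints at [68.016, 18.392, -4.016, 83.108, 1.295, 78.541, -3.26], TCP at [0.252, -0.599, 0.223] pointing down, gripper open.
Joint ranges: [-163.93, 163.93], [-17.29, 119.83], [-79.2, 71.16], [3.27, 140.29], [-89.18, 269.18], [5.43, 117.66], [-154.24, 154.24]. Speed limits (degrees/s): [147.25, 147.25, 180, 180, 180, 180, 180].

### API

Orientations are given as [roll, pitch, yaw] about the fixed x, y, z axes, in that order (R = Rz(yaw) Ry(pitch) Rx(roll)).
In Python, from cell import env, viewer, boxes_of, masks_of gives the robot as it stands. The module is installed in compiled form; this text tells all that it offers.
- The arm moves only by the tool apply_moves, never from a script. Its argument "moves" is a list of rows, each a list of 7 numbers: the shift along the tool's x, y, z scaled (see below), then the turn, a rotation vector about the tool's x, y, z scaled (see below), then the opening, from 0 (shut) to 1 (fully open). A call has 1 to 20 rows; each row is the pose to reach, as a shift and turn from the pose commanded when the call began, along the tool's axes at that moment; what a row does not reach only later rows make up. The controller multiplies each number of a shift by 0.2 m and each number of a turn by 1.5 rad. A row lasts 1/10 s, in which the tool goes at most 50 mm and 8.59 degrees, less where a joint would pass 70% of its speed; a pose out of reach is approached as far as the arm can. A call with a number of a shift or a turn outside -1 to 1 is refused whole. A call with a gripper value outside its range is refused whole. The fingers move at their own pace and stop on an object; "grip_force" is the grip in N (left out, the last holds). Time passes only in rows, so rows that repeat a pose let the fingers close. It gives the time, the measured TCP pose, the force, the opening and the grip force at its end, in the units of the state.
- env.get_obs(): the state, without advancing time (a new reading comes with each control period).
- viewer.read_camera(name): name is "scene" or "top"; returns the picture (400x640x3 uint8, red, green, blue); there is no depth.
- viewer.get_calibration(name): a dict with "fov_y" (degrees; the focal length in pixels is half the picture's height over the tangent of half this angle, whatever the lens; pixels are square), "cx", "cy" (the principal point, pixels), "position" and "orientation" of the camera in the world. Camera axes: x right, y up, looking along -z (the intrinsics and any distortion apply to the point x, -y, -z); pixel columns grow to the right and rows downward; lengths in m; the calibration is good to about 2 mm. A picture is of the moment at which its call begins. get_calibration takes no time and is no camera call.
- env.sign_off(): hands the job in; it is judged then, once.
Trained networks look in the newest picture that a camera, given by its name, has taken for a name from the list of things; names that differ only in an ending like _2 or _b are one class to them, and where a whole thing is asked for, a point or a joint stands for the part that bears it (a point fixed in the world has none). Each returns a list of dicts, best first, with "conf" (0 to 1); they miss things now and then, are a little off and sometimes report something else, mostly with a low value. They report only what shows in the picture. A call takes as long as a camera call.
- boxes_of(camera, target): "location" ([column, row] in pixels, amid what is visible of it).
- masks_of(camera, target): "pixels" (400x640 bool, what is visible of it) and "location" ([column, row] in pixels, amid what is visible of it).
The state is a dict: "time_s": time; "qpos": joint angles; "joint_velocities": joint speeds; "effort": joint torques, N m; "tool_pos": TCP position; "tool_rot": TCP orientation; "force": force on the tool from outside, world axes, zero at the start; "wrist_torque": the same for the moment, N m; "grip_width": finger opening in m; "grasp_force": force on a finger pad.
Only numpy, scipy, OpenCV 4.12 (cv2) and the standard library are available. Lean on these libraries where they do the work, as an engineer would, in place of code of your own. Each camera call takes 0.05 s, during which the arm holds its last target. There are 200 camera calls.

### The job

Set the dowel in the little plywood plaque with the spring press: draw the striker up by its knob until the sear catches and holds it, without crushing the rubber buffer just above the catch. Then push the carriage fully home so that the dowel stands under the cocked striker, and gently press the trip pad down so that the striker fires and drives the dowel in flush. Never let the striker snap down before the carriage is home, keep your fingers off the striker as it fires, and leave the other things on the bench where they are.

Things in the scene. Friction and masses are not known exactly. Their poses are not given: they have to be found in the camera images.
- press: grey press fixed to the bench. Origin on the bench top (z = 0) straight under the striker; x points from the push block to the steel column, y to the trip pad, z up. Base 310 x 150 x 15 mm (x -200 to +110). Column 34 mm wide at x = +85, top at z = 197. A dark steel catch head (x -15 to +108, y +-25) is clamped to it, each time at another height, not measured: its top is at z = 170 to 192 mm
- striker (a joint): draw of the upright steel striker, m: 0 down, grows upwards, end 0.066. Pull to draw it: 8 N at first, 11 to 13.5 N from halfway to the catch, 1 to 3 N of it to wedge the sear aside with the square collar. The catch is at 0.032 to 0.054 (it goes with the catch head), so it must be felt, see buffer. Lowered 2 to 4 mm from the buffer, a caught striker rests on the sear and the pull goes
- knob (a point): on the striker's axis at the underside of its knob, a black disc 38 mm in diameter, 14 mm thick, above this point; below it a plain neck 16 mm thick, at least 44 mm of it free above the catch head when the striker is down. Moves with the striker; 238 mm above the bench when down. Pinch the neck from above, a finger on either side of the disc, or grip the disc
- sear (a joint): angle of the sear rocker, rad: 0 engaged (sprung towards it), grows as the trip pad is pressed, or as the collar pushes past; end 0.25. At about 0.13 a cocked striker is let go
- trip_spot (a point): a point fixed on the press, at x 0, y +115, z 123 mm of it. The trip pad, a black disc 34 mm in diameter on the sear's arm, lies there; its top is within 11 mm above or below this point (it goes with the catch head). Pressing it down 12 to 14 mm with 2 to 5 N trips the sear; it bottoms hard after 24 mm, so stop by feel
- carriage (a joint): place of the aluminium carriage, m: 0 fully out, grows along the press's +x, 0.075 fully home against a fixed stop, with the dowel under the striker. It slides with about 3 N and stays where left. The dowel runs into the striker unless that is cocked
- push_block (a point): middle of the upper edge of the near (-x) face of the carriage's upright wooden push block, 14 mm (x) by 40 mm (y), 75 mm above the bench; the carriage plate's top is 27 mm above the bench. Push its near face in the press's +x direction
- pin (a joint): how far the dowel has been driven, m: 0 stands 9 mm proud of the plaque, 0.009 flush. 12 mm thick wood, upright in the far part of the plywood plaque on the carriage, its top 51 mm above the bench, 75 mm short of the striker's axis when the carriage is fully out. Tight: 18 N to move it; one full blow drives it in
- buffer (a joint): squeeze of the rubber buffer in the catch head, m: 0 free, crushed beyond 0.0025. The striker's collar meets it 1.5 mm past the catch; it resists with 4 N per mm on top of the spring, so the pull then rises steeply: a total pull of 16 to 18 N means on the buffer and past the catch, 21 N or more crushes it
- screwdriver: screwdriver lying beside the press, to leave alone
- offcut: wooden offcut 75 x 45 x 22 mm beside the press, to leave alone
- dowel_pot: white pot, 64 mm wide, 62 mm high, beside the press, to leave alone
- hammer: hammer lying on the bench, to leave alone
- spare_plaque: finished plaque with two feet, 130 x 95 x 30 mm, to leave alone
- glue: glue bottle 130 mm high, to leave alone
- mitre_block: dark wooden block 130 x 55 x 40 mm, to leave alone

How it is judged:
By the outcome, as a careful person would: the job done as asked, in the order asked, and still so for the second after the job is handed in, with the robot touching nothing.
It also fails if it takes over 72 s, if anything falls off the work surface, if the arm or the gripper's body presses on something with over 40 N, if the wrist force passes 120 N, or if a joint passes its speed limit or range.

## Working session

There is one attempt and no reset: what is moved stays moved. The work goes in short steps, Python scripts to look and compute and a tool call to move; the robot and the scene stay as the last step left them, time stands still between calls to the robot, and variables do not carry over. Pictures are saved under pics/ and viewed, at most 10 in all, crops included, and the job is handed in when it is done.

Besides the shell and the picture viewer there is one more tool, called after "Call:" as a command line: name --pt "numbers of a row" for each row, then --argument value for the rest. apply_moves: Moves the arm, as the interface text tells. Shifts and turns lie within -1 to 1; 1 stands for 0.2 m of shift or 1.5 rad of turn. Its arguments: {"type":"object","properties":{"moves":{"type":"array","items":{"type":"array","items":{"type":"number","minimum":-1,"maximum":1}}},"grip_force":{"type":"number"}},"required":["moves"]}

```bash
mkdir -p pics; cat > h.py <<'E'
import numpy as np, cv2
from cell import env, viewer, boxes_of, masks_of
from scipy.spatial.transform import Rotation as R
E
python3 - <<'E'
from h import *
o=env.get_obs(); print(o)
for c in("scene","top"):
    im=viewer.read_camera(c); cv2.imwrite(f"pics/{c}0.png",im[:,:,::-1]); print(c,viewer.get_calibration(c))
    for t in("press","knob","push_block","pin","sear","carriage","striker","dowel_pot","glue"):
        print(t,[(np.round(b["location"],1).tolist(),round(b["conf"],2)) for b in boxes_of(c,t)[:2]])
E
```

```text
{'time_s': 0.0, 'qpos': array([68.015107  , 18.43937716, -4.0141195 , 83.17443711,  1.29679983,
       78.54060437, -3.2591482 ]), 'joint_velocities': array([-0.04239834, -0.03677501,  0.07162364, -0.06964862, -0.05760832,
        0.05287925, -0.01552186]), 'effort': array([ 8.43800026e-04, -4.91284418e+01, -4.03367048e-01, -3.12529171e+01,
       -6.37397985e-02,  4.38465143e-02,  1.52259645e-04]), 'tool_pos': array([ 0.25152522, -0.59876707,  0.22146181]), 'tool_rot': array([-1.79890918e+02,  7.92944126e-03,  2.27945111e+01]), 'force': array([ 0.16957562, -0.7033904 , -0.48676756]), 'wrist_torque': array([-0.01323371,  0.03825311,  0.01020287]), 'grasp_force': 0.0, 'grip_width': 0.0870745653494136}
scene {'fov_y': 47.68779136864376, 'cx': 325.59213834655714, 'cy': 205.51291286134986, 'position': array([ 1.49522903, -0.2380815 ,  0.91033824]), 'orientation': array([51.80858731, -0.41148887, 75.47687786])}
press [([350.0, 246.9], 0.9)]
knob [([357.8, 201.1], 0.61)]
push_block [([338.0, 223.7], 0.71), ([461.6, 233.0], 0.64)]
pin []
sear [([389.9, 219.6], 0.52), ([182.2, 219.1], 0.5)]
carriage [([336.1, 223.6], 0.73)]
striker [([357.8, 201.7], 0.57)]
dowel_pot [([326.3, 289.6], 0.66), ([357.8, 204.0], 0.56)]
glue [([462.1, 230.7], 0.67)]
top {'fov_y': 51.19913421994328, 'cx': 318.01634883619994, 'cy': 202.10375410513717, 'position': array([0.32391026, 0.00180161, 1.25406679]), 'orientation': array([ 1.21215381e+01,  8.30244845e-02, -9.46234509e+01])}
press [([284.3, 210.2], 0.62)]
knob [([275.2, 171.9], 0.81), ([461.6, 196.6], 0.55)]
push_block [([292.0, 222.9], 0.83), ([319.1, 146.4], 0.51)]
pin []
sear [([251.9, 192.6], 0.73)]
carriage [([293.1, 220.1], 0.56), ([288.6, 207.9], 0.35)]
striker [([278.9, 168.2], 0.48)]
dowel_pot [([319.6, 146.7], 0.58)]
glue [([180.6, 193.8], 0.95)]
```

View pics/scene0.png

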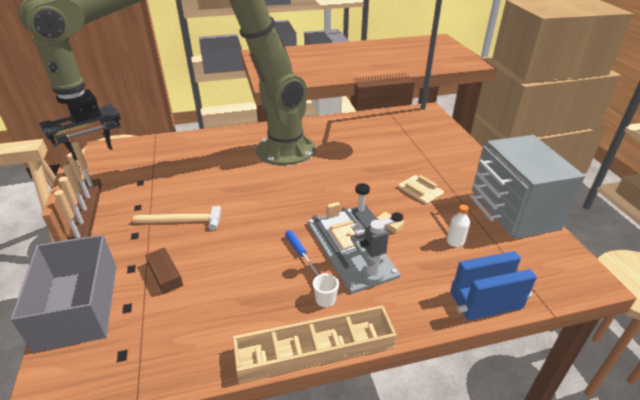

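View pics/top0.png

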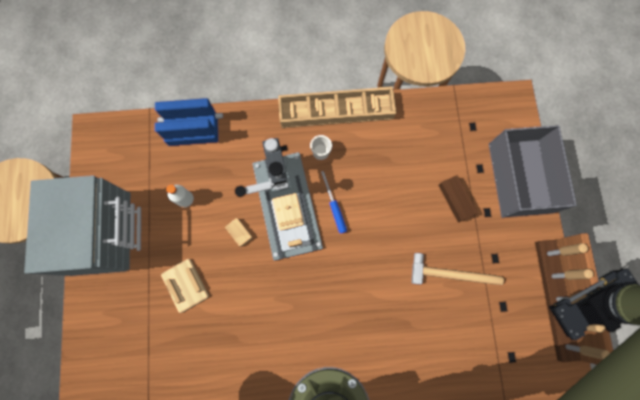

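The scene picture shows the press at about (355,250), with the knob at (362,189), the trip pad at (397,218) and the push block at (333,210). In the top picture the knob is at (276,169), the pad at (240,191) and the block at (295,243). I'll zoom in for accurate pixels.

```bash
cat >> h.py <<'E'
def proj(c,P):
    k=viewer.get_calibration(c); f=200/np.tan(np.radians(k["fov_y"]/2))
    p=(np.atleast_2d(P)-k["position"])@R.from_euler("xyz",k["orientation"],degrees=True).as_matrix()
    return np.c_[k["cx"]+f*p[:,0]/-p[:,2], k["cy"]-f*p[:,1]/-p[:,2]]
E
python3 - <<'E'
from h import *
a=cv2.imread("pics/scene0.png")[175:300,295:415]; b=cv2.imread("pics/top0.png")[130:265,225:345]
a=cv2.resize(a,(400,417*1),interpolation=2)
a=cv2.resize(cv2.imread("pics/scene0.png")[170:300,295:415],None,fx=3.3,fy=3.3,interpolation=2); b=cv2.resize(cv2.imread("pics/top0.png")[135:265,225:345],None,fx=3.3,fy=3.3,interpolation=2)
cv2.imwrite("pics/z.png",np.hstack([a,b])); print(proj("top",[[0,0,0]]),proj("scene",[[0,0,0]]))
o=env.get_obs()["tool_pos"]; print(proj("scene",[o]),proj("top",[o]))
E
```

```text
[[328.72798426 410.71338828]] [[286.46813353 149.24028987]]
[[ 93.10448371 152.6799674 ]] [[570.49248856 301.73380393]]
```

View pics/z.png

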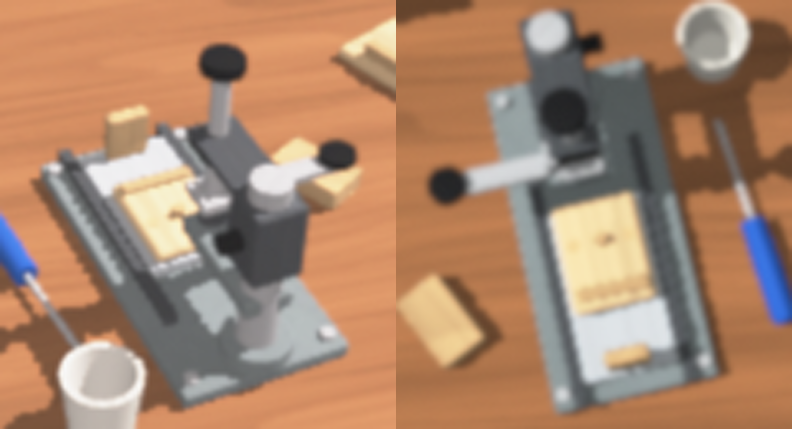

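The zoom shows the base's four corners, knob, pad, column top and push block clearly. I'll fit the press pose to them.

```bash
python3 - <<'E'
from h import *
from scipy.optimize import least_squares
S=lambda u,v:(295+u/3.3,170+v/3.3); T=lambda u,v:(225+(u-396)/3.3,135+v/3.3)
L=[("scene",S(222,62),(0,0,.245)),("scene",S(336,152),(0,.115,None)),("scene",S(272,178),(.085,0,.197)),("scene",S(183,405),(.11,-.075,.012)),("scene",S(347,350),(.11,.075,.012)),("scene",S(43,172),(-.2,-.075,.012)),("scene",S(127,109),(None,0,.075)),
("top",T(563,108),(0,0,.249)),("top",T(446,185),(0,.115,None)),("top",T(548,32),(.085,0,.197)),("top",T(490,95),(.11,.075,.015)),("top",T(640,60),(.11,-.075,.015)),("top",T(720,376),(-.2,-.075,.012)),("top",T(562,414),(-.2,.075,.012)),("top",T(628,363),(None,0,.075))]
def f(p,full=False):
    out=[]
    for c,uv,q in L:
        q=list(q)
        if q[2] is None:q[2]=p[3]
        if q[0] is None:q[0]=p[4]
        P=R.from_euler("z",p[2]).apply(q)+[p[0],p[1],0]
        out.append(proj(c,P)[0]-uv)
    return np.array(out) if full else np.ravel(out)
r=least_squares(f,[.6,.1,.2,.123,-.17],loss="soft_l1")
p=r.x; print(p,np.degrees(p[2])); print(np.round(f(p,1),1))
for n,q in dict(knob=(0,0,.238),pad=(0,.115,p[3]),block=(p[4],0,.075)).items(): print(n,R.from_euler("z",p[2]).apply(q)+[p[0],p[1],0])
E
```

```text
[ 0.63419512  0.08423614  0.15512039  0.11956005 -0.17650911] 8.887743944864892
[[-0.1 -0. ]
 [ 0.   0. ]
 [-0.5 -0.2]
 [ 0.1 -1.5]
 [ 0.5 -1.6]
 [-1.5 -1.9]
 [-1.3 -0.4]
 [ 0.2  0.5]
 [ 0.1 -0.2]
 [-0.  -0.5]
 [-1.3 -1.4]
 [ 0.4 -1.6]
 [-0.4 -0.4]
 [-1.8 -0.1]
 [-0.  -0.6]]
knob [0.63419512 0.08423614 0.238     ]
pad [0.61642773 0.19785532 0.11956005]
block [0.45980536 0.05696565 0.075     ]
```

Call:
apply_moves --pt "0.1 -0.08 -0.3 0 0 0 1" --pt "1 -0.78 -0.64 0 0 0 1" --pt "1 -0.78 -0.64 0 0 0 1" --pt "1 -0.78 -0.64 0 0 0 1" --pt "1 -0.78 -0.64 0 0 0 1" --pt "1 -0.78 -0.64 0 0 0 1" --pt "1 -0.78 -0.64 0 0 0 1"

```text
time_s: 1.7
tool_pos: [0.3816, -0.3715, 0.3542]
tool_rot: [179.8, -0.3, 23.5]
force: [0.1, -0.6, 0.2]
grip_width: 0.0873
grasp_force: 0.0
```

Call:
apply_moves --pt "1 -0.78 0 0 0 0 1" --pt "1 -0.78 0 0 0 0 1" --pt "1 -0.78 0 0 0 0 1" --pt "1 -0.78 0 0 0 0 1" --pt "1 -0.78 0 0 0 0 1" --pt "1 -0.78 0 0 0 0 1"

```text
time_s: 2.3
tool_pos: [0.5025, -0.1487, 0.3508]
tool_rot: [-179.9, -0.2, 23.5]
force: [0.2, -0.0, -0.2]
grip_width: 0.0872
grasp_force: 0.0
```

Call:
apply_moves --pt "1 -0.78 0 0 0 -0.885 1" --pt "1 -0.78 0 0 0 -0.885 1" --pt "1 -0.78 0 0 0 -0.885 1" --pt "1 -0.78 0 0 0 -0.885 1" --pt "1 -0.78 0 0 0 -0.885 1" --pt "1 -0.78 0 0 0 -0.885 1" --pt "1 -0.78 0 0 0 -0.885 1" --pt "1 -0.78 0 0 0 -0.885 1" --pt "1 -0.78 0 0 0 -0.885 1" --pt "1 -0.78 0 0 0 -0.885 1" --pt "1 -0.78 0 0 0 -0.885 1"

```text
time_s: 3.4
tool_pos: [0.6238, 0.0638, 0.3503]
tool_rot: [-180.0, 0.0, 98.6]
force: [0.1, 0.3, -0.1]
grip_width: 0.0871
grasp_force: 0.0
```

```bash
cat >> h.py <<'E'
PO=np.array([.6342,.0842,0]);PY=8.89
def W(q): return R.from_euler("z",PY,degrees=True).apply(q)+PO
def go(q,yaw=None):
    "numbers of a move to press point q"
    o=env.get_obs(); Rt=R.from_euler("xyz",o["tool_rot"],degrees=True)
    d=Rt.inv().apply(W(q)-o["tool_pos"])/.2
    y=o["tool_rot"][2] if yaw is None else yaw
    t=(Rt.inv()*R.from_euler("xyz",[180,0,y],degrees=True)).as_rotvec()/1.5
    print("t",round(o["time_s"],1),"shift",np.round(d,3),"turn",np.round(t,3),"press xyz",np.round(R.from_euler("z",-PY,degrees=True).apply(o["tool_pos"]-PO),4),"rot",o["tool_rot"].round(1),"F",o["force"].round(2),"j7",o["qpos"][6].round(0))
E
python3 -c "
from h import *
go((0,0,.32),98.9)"
```

```text
t 3.4 shift [0.093 0.067 0.151] turn [-0.     0.    -0.003] press xyz [-0.0135 -0.0186  0.3503] rot [-180.     0.    98.6] F [ 0.09  0.32 -0.05] j7 -9.0
```

Call:
apply_moves --pt "0.093 0.067 0.1 0 0 0 1" --pt "0.093 0.067 0.25 0 0 0 1" --pt "0.093 0.067 0.4 0 0 0 1" --pt "0.093 0.067 0.52 0 0 0 1" --pt "0.093 0.067 0.6 0 0 0 1" --pt "0.093 0.067 0.62 0 0 0 1" --pt "0.093 0.067 0.62 0 0 0 1" --pt "0.093 0.067 0.62 0 0 0 1"

```text
time_s: 4.2
tool_pos: [0.6347, 0.0853, 0.228]
tool_rot: [179.9, 0.0, 98.8]
force: [0.1, 0.9, 0.7]
grip_width: 0.0872
grasp_force: 0.0
```

```bash
python3 - <<'E'
from h import *
go((0,0,.226),98.9)
a=viewer.read_camera("scene")[150:300,275:425];b=viewer.read_camera("top")[110:260,200:350]
cv2.imwrite("pics/g1.png",cv2.resize(np.hstack([a,b])[:,:,::-1],None,fx=2.6,fy=2.6,interpolation=2))
E
```

```text
t 4.2 shift [-0.005 -0.004  0.01 ] turn [ 0.001  0.    -0.001] press xyz [0.0007 0.001  0.228 ] rot [179.9   0.   98.8] F [0.1  0.89 0.65] j7 -12.0
```

View pics/g1.png

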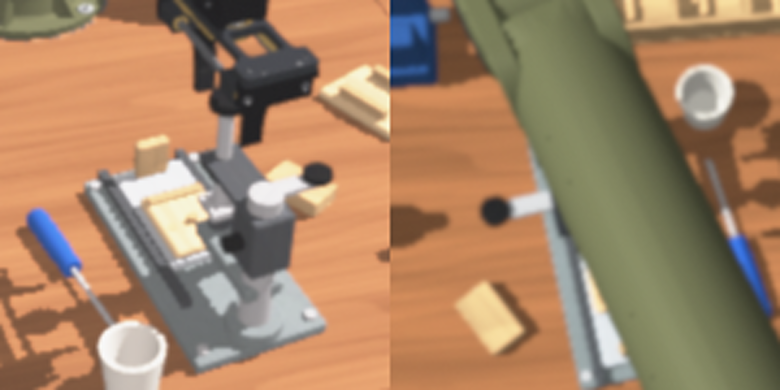

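The fingers straddle the knob, which shows at about (222,100) in the left crop, so I can close.

Call:
apply_moves --pt "0 0 0 0 0 0 0" --pt "0 0 0 0 0 0 0" --pt "0 0 0 0 0 0 0" --pt "0 0 0 0 0 0 0" --pt "0 0 0 0 0 0 0" --pt "0 0 0 0 0 0 0" --pt "0 0 0 0 0 0 0" --pt "0 0 0 0 0 0 0" --grip_force 50

```text
time_s: 5.1
tool_pos: [0.6356, 0.0853, 0.2266]
tool_rot: [179.8, -0.0, 98.8]
force: [5.5, 0.7, -2.9]
grip_width: 0.0364
grasp_force: 50.0
```

Call:
apply_moves --pt "0 0.005 0 0 0 0 0" --pt "0 0.005 -0.02 0 0 0 0" --pt "0 0.005 -0.04 0 0 0 0" --pt "0 0.005 -0.06 0 0 0 0" --pt "0 0.005 -0.08 0 0 0 0" --pt "0 0.005 -0.1 0 0 0 0" --pt "0 0.005 -0.1 0 0 0 0" --pt "0 0.005 -0.1 0 0 0 0"

```text
time_s: 5.9
tool_pos: [0.6355, 0.0853, 0.2449]
tool_rot: [180.0, -0.0, 98.9]
force: [6.5, 2.1, -8.2]
grip_width: 0.0362
grasp_force: 50.0
```

Call:
apply_moves --pt "0 0 -0.015 0 0 0 0" --pt "0 0 -0.03 0 0 0 0" --pt "0 0 -0.045 0 0 0 0" --pt "0 0 -0.05 0 0 0 0" --pt "0 0 -0.05 0 0 0 0" --pt "0 0 -0.05 0 0 0 0"

```text
time_s: 6.5
tool_pos: [0.6355, 0.0853, 0.254]
tool_rot: [-180.0, -0.1, 98.9]
force: [7.3, 1.6, -11.4]
grip_width: 0.0365
grasp_force: 50.0
```

```bash
python3 - <<'E'
from h import *
a=viewer.read_camera("scene")[150:300,275:425];go((0,0,.26))
F=[]
for i in range(4): viewer.read_camera("scene"); F.append(env.get_obs()["force"][2].round(2))
print(F)
cv2.imwrite("pics/g2.png",cv2.resize(a[:,:,::-1],None,fx=3.5,fy=3.5,interpolation=2))
E
```

```text
t 6.5 shift [-0.004 -0.007 -0.03 ] turn [-0.    -0.001  0.   ] press xyz [0.0015 0.0009 0.254 ] rot [-1.80e+02 -1.00e-01  9.89e+01] F [  5.61   2.07 -11.79] j7 -12.0
[np.float64(-12.2), np.float64(-12.13), np.float64(-11.86), np.float64(-11.53)]
```

View pics/g2.png

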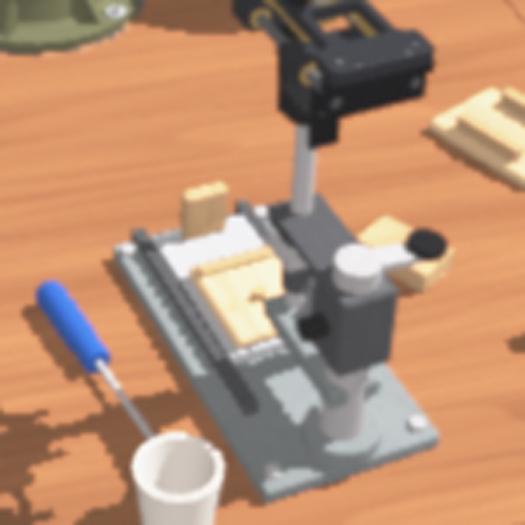

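The knob is held and drawn about 27 mm at 12 N; the carriage hasn't moved. I'll continue in small steps, watching the force.

Call:
apply_moves --pt "0 0 -0.01 0 0 0 0" --pt "0 0 -0.02 0 0 0 0" --pt "0 0 -0.03 0 0 0 0" --pt "0 0 -0.03 0 0 0 0" --pt "0 0 -0.03 0 0 0 0"

```text
time_s: 7.25
tool_pos: [0.6355, 0.0852, 0.2601]
tool_rot: [-180.0, -0.1, 98.9]
force: [7.4, 1.7, -10.6]
grip_width: 0.0366
grasp_force: 50.0
```

Call:
apply_moves --pt "0 0 -0.005 0 0 0 0" --pt "0 0 -0.01 0 0 0 0" --pt "0 0 -0.01 0 0 0 0" --pt "0 0 -0.01 0 0 0 0"

```text
time_s: 7.65
tool_pos: [0.6355, 0.0853, 0.2618]
tool_rot: [-180.0, -0.1, 98.9]
force: [7.7, 2.4, -11.9]
grip_width: 0.0363
grasp_force: 50.0
```

Call:
apply_moves --pt "0 0 -0.005 0 0 0 0" --pt "0 0 -0.01 0 0 0 0" --pt "0 0 -0.01 0 0 0 0" --pt "0 0 -0.01 0 0 0 0"

```text
time_s: 8.05
tool_pos: [0.6355, 0.0853, 0.2638]
tool_rot: [-180.0, -0.1, 98.9]
force: [7.5, 1.9, -12.0]
grip_width: 0.0363
grasp_force: 50.0
```

Call:
apply_moves --pt "0 0 -0.005 0 0 0 0" --pt "0 0 -0.007 0 0 0 0" --pt "0 0 -0.007 0 0 0 0" --pt "0 0 -0.007 0 0 0 0"

```text
time_s: 8.45
tool_pos: [0.6355, 0.0852, 0.265]
tool_rot: [-180.0, -0.1, 98.9]
force: [8.0, 1.2, -12.9]
grip_width: 0.0368
grasp_force: 50.0
```

Call:
apply_moves --pt "0 0 -0.005 0 0 0 0" --pt "0 0 -0.007 0 0 0 0" --pt "0 0 -0.007 0 0 0 0" --pt "0 0 -0.007 0 0 0 0"

```text
time_s: 8.85
tool_pos: [0.6355, 0.0853, 0.2665]
tool_rot: [-180.0, -0.1, 98.9]
force: [6.3, 2.1, -12.6]
grip_width: 0.0363
grasp_force: 50.0
```

Call:
apply_moves --pt "0 0 -0.005 0 0 0 0" --pt "0 0 -0.006 0 0 0 0" --pt "0 0 -0.006 0 0 0 0" --pt "0 0 -0.006 0 0 0 0"

```text
time_s: 9.25
tool_pos: [0.6355, 0.0853, 0.2676]
tool_rot: [-180.0, -0.1, 98.9]
force: [7.3, 2.2, -12.4]
grip_width: 0.0361
grasp_force: 50.0
```

Call:
apply_moves --pt "0 0 -0.005 0 0 0 0" --pt "0 0 -0.006 0 0 0 0" --pt "0 0 -0.006 0 0 0 0" --pt "0 0 -0.006 0 0 0 0"

```text
time_s: 9.65
tool_pos: [0.6355, 0.0853, 0.269]
tool_rot: [-180.0, -0.1, 98.9]
force: [7.3, 1.8, -12.1]
grip_width: 0.0363
grasp_force: 50.0
```

Call:
apply_moves --pt "0 0 -0.005 0 0 0 0" --pt "0 0 -0.005 0 0 0 0" --pt "0 0 -0.005 0 0 0 0" --pt "0 0 -0.005 0 0 0 0"

```text
time_s: 10.05
tool_pos: [0.6355, 0.0853, 0.2699]
tool_rot: [-180.0, -0.1, 98.9]
force: [7.3, 1.0, -13.5]
grip_width: 0.0367
grasp_force: 50.0
```

Call:
apply_moves --pt "0 0 -0.005 0 0 0 0" --pt "0 0 -0.005 0 0 0 0" --pt "0 0 -0.005 0 0 0 0"

```text
time_s: 10.35
tool_pos: [0.6355, 0.0853, 0.2703]
tool_rot: [-179.9, -0.1, 98.9]
force: [7.1, 2.1, -13.9]
grip_width: 0.0366
grasp_force: 50.0
```

Call:
apply_moves --pt "0 0 -0.005 0 0 0 0" --pt "0 0 -0.005 0 0 0 0" --pt "0 0 -0.005 0 0 0 0"

```text
time_s: 10.65
tool_pos: [0.6355, 0.0853, 0.2708]
tool_rot: [-179.9, -0.1, 98.9]
force: [8.6, 2.4, -15.8]
grip_width: 0.0365
grasp_force: 50.0
```

Call:
apply_moves --pt "0 0 -0.003 0 0 0 0" --pt "0 0 -0.004 0 0 0 0" --pt "0 0 -0.004 0 0 0 0"

```text
time_s: 10.95
tool_pos: [0.6354, 0.0853, 0.2712]
tool_rot: [-179.9, -0.1, 98.9]
force: [8.0, 2.6, -17.8]
grip_width: 0.0366
grasp_force: 50.0
```

```bash
python3 - <<'E'
from h import *
F=[]
for i in range(5): viewer.read_camera("scene"); F.append(float(env.get_obs()["force"][2].round(2)))
print(F); go((0,0,.268))
E
```

```text
[-16.85, -18.28, -17.97, -18.16, -18.56]
t 11.2 shift [-0.004 -0.007  0.016] turn [-0.001 -0.001  0.   ] press xyz [0.0014 0.0009 0.2712] rot [-1.799e+02 -1.000e-01  9.890e+01] F [  9.17   2.81 -18.56] j7 -11.0
```

18 N with a steep rise means the collar is on the buffer. Lower gently now.

Call:
apply_moves --pt "0 0 0.007 0 0 0 0" --pt "0 0 0.014 0 0 0 0" --pt "0 0 0.02 0 0 0 0" --pt "0 0 0.02 0 0 0 0" --pt "0 0 0.02 0 0 0 0"

```text
time_s: 11.7
tool_pos: [0.6355, 0.0853, 0.2687]
tool_rot: [-180.0, -0.1, 98.9]
force: [7.2, 1.6, -12.0]
grip_width: 0.0363
grasp_force: 50.0
```

Call:
apply_moves --pt "0 0 0.007 0 0 0 0" --pt "0 0 0.01 0 0 0 0" --pt "0 0 0.01 0 0 0 0" --pt "0 0 0.01 0 0 0 0"

```text
time_s: 12.1
tool_pos: [0.6355, 0.0853, 0.2676]
tool_rot: [-180.0, -0.0, 98.9]
force: [5.9, 1.6, -9.6]
grip_width: 0.0365
grasp_force: 50.0
```

Call:
apply_moves --pt "0 0 0.007 0 0 0 0" --pt "0 0 0.01 0 0 0 0" --pt "0 0 0.01 0 0 0 0" --pt "0 0 0.01 0 0 0 0"

```text
time_s: 12.5
tool_pos: [0.6355, 0.0853, 0.2675]
tool_rot: [179.9, -0.0, 98.8]
force: [5.8, 1.5, -3.6]
grip_width: 0.0364
grasp_force: 50.0
```

Call:
apply_moves --pt "0 0 0.005 0 0 0 0" --pt "0 0 0.007 0 0 0 0" --pt "0 0 0.007 0 0 0 0" --pt "0 0 0.007 0 0 0 0"

```text
time_s: 12.9
tool_pos: [0.6356, 0.0853, 0.2673]
tool_rot: [179.9, 0.0, 98.8]
force: [3.6, 0.7, 5.2]
grip_width: 0.0364
grasp_force: 50.0
```

Call:
apply_moves --pt "0 0 -0.004 0 0 0 0" --pt "0 0 -0.004 0 0 0 0.5" --pt "0 0 -0.004 0 0 0 1" --pt "0 0 -0.004 0 0 0 1" --pt "0 0 -0.004 0 0 0 1" --pt "0 0 -0.004 0 0 0 1" --pt "0 0 -0.1 0 0 0 1" --pt "0 0 -0.25 0 0 0 1" --pt "0 0 -0.4 0 0 0 1" --pt "0 0 -0.45 0 0 0 1" --pt "0 0 -0.45 0 0 0 1"

```text
time_s: 14.0
tool_pos: [0.6355, 0.0857, 0.3576]
tool_rot: [179.9, -0.0, 98.9]
force: [0.0, 0.4, -0.6]
grip_width: 0.0869
grasp_force: 0.0
```

```bash
python3 - <<'E'
from h import *
go((-.205,0,.3),8.9)
E
```

```text
t 14.0 shift [-0.007 -1.033  0.285] turn [ 1.000e-03 -1.000e-03  1.047e+00] press xyz [0.0015 0.0013 0.3576] rot [179.9  -0.   98.9] F [ 0.04  0.41 -0.57] j7 -11.0
```

Call:
apply_moves --pt "-0.007 -0.3 0 0 0 0.1 1" --pt "-0.007 -0.6 0 0 0 0.2 0" --pt "-0.007 -0.98 0 0 0 0.4 0" --pt "-0.007 -0.98 0 0 0 0.98 0" --pt "-0.007 -0.98 0 0 0 0.98 0" --pt "-0.007 -0.98 0 0 0 0.98 0" --pt "-0.007 -0.98 0 0 0 0.98 0" --pt "-0.007 -0.98 0 0 0 0.98 0" --pt "-0.007 -0.98 0 0 0 0.98 0" --pt "-0.007 -0.98 0 0 0 0.98 0" --pt "-0.007 -0.98 0 0 0 0.98 0" --pt "-0.007 -0.98 0 0 0 0.98 0" --pt "-0.007 -0.98 0 0 0 0.98 0" --pt "-0.007 -0.98 0 0 0 0.98 0" --grip_force 20

```text
time_s: 15.4
tool_pos: [0.4414, 0.0536, 0.3558]
tool_rot: [-180.0, 0.0, 14.7]
force: [0.5, 0.0, -0.5]
grip_width: 0.0007
grasp_force: 0.0
```

```bash
python3 - <<'E'
from h import *
go((-.203,0,.052),8.9)
a=viewer.read_camera("scene")[150:300,275:425]
cv2.imwrite("pics/g3.png",cv2.resize(a[:,:,::-1],None,fx=3.5,fy=3.5,interpolation=2))
E
```

```text
t 15.4 shift [-0.038 -0.006  1.519] turn [-0.     0.     0.067] press xyz [-0.1952 -0.0004  0.3558] rot [-180.     0.    14.7] F [ 0.49  0.03 -0.47] j7 -78.0
```

View pics/g3.png

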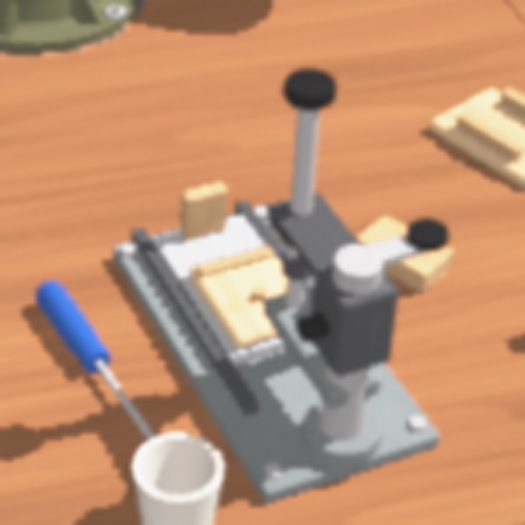

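The striker stays cocked, with the knob high at (310,88) in the crop. I'll go down behind the push block.

Call:
apply_moves --pt "-0.038 -0.006 0 0 0 0.067 0" --pt "-0.038 -0.006 0.15 0 0 0.067 0" --pt "-0.038 -0.006 0.4 0 0 0.067 0" --pt "-0.038 -0.006 0.65 0 0 0.067 0" --pt "-0.038 -0.006 0.9 0 0 0.067 0" --pt "-0.038 -0.006 1 0 0 0.067 0" --pt "-0.038 -0.006 1 0 0 0.067 0" --pt "-0.038 -0.006 1 0 0 0.067 0"

```text
time_s: 16.25
tool_pos: [0.4344, 0.0531, 0.1569]
tool_rot: [-180.0, -0.0, 8.9]
force: [0.8, -0.4, 0.1]
grip_width: 0.0004
grasp_force: 0.0
```

Call:
apply_moves --pt "0 0 0.1 0 0 0 0" --pt "0 0 0.25 0 0 0 0" --pt "0 0 0.4 0 0 0 0" --pt "0 0 0.48 0 0 0 0" --pt "0 0 0.5 0 0 0 0" --pt "0 0 0.5 0 0 0 0" --pt "0 0 0.5 0 0 0 0"

```text
time_s: 16.95
tool_pos: [0.4356, 0.0529, 0.0578]
tool_rot: [179.9, -0.2, 8.9]
force: [0.9, -1.1, 0.5]
grip_width: 0.0004
grasp_force: 0.0
```

```bash
python3 -c "
from h import *
go((-.11,0,.052),8.9)"
```

```text
t 16.9 shift [ 0.455 -0.001  0.031] turn [ 0.001 -0.002 -0.   ] press xyz [-2.01e-01 -2.00e-04  5.78e-02] rot [179.9  -0.2   8.9] F [ 0.93 -1.13  0.54] j7 -95.0
```

Call:
apply_moves --pt "0.03 0 0.02 0 0 0 0" --pt "0.06 0 0.03 0 0 0 0" --pt "0.09 0 0.03 0 0 0 0" --pt "0.12 0 0.03 0 0 0 0" --pt "0.15 0 0.03 0 0 0 0" --pt "0.18 0 0.03 0 0 0 0" --pt "0.21 0 0.03 0 0 0 0" --pt "0.24 0 0.03 0 0 0 0" --pt "0.27 0 0.03 0 0 0 0" --pt "0.3 0 0.03 0 0 0 0" --pt "0.33 0 0.03 0 0 0 0" --pt "0.36 0 0.03 0 0 0 0" --pt "0.38 0 0.03 0 0 0 0" --pt "0.38 0 0.03 0 0 0 0"

```text
time_s: 18.35
tool_pos: [0.5093, 0.0646, 0.05]
tool_rot: [-180.0, 0.0, 8.9]
force: [-2.0, -1.2, -1.2]
grip_width: 0.0006
grasp_force: 1.3
```

Call:
apply_moves --pt "0.015 0 0 0 0 0 0" --pt "0.03 0 0 0 0 0 0" --pt "0.04 0 0 0 0 0 0" --pt "0.04 0 0 0 0 0 0"

```text
time_s: 18.75
tool_pos: [0.5092, 0.0646, 0.0493]
tool_rot: [179.9, 1.0, 8.9]
force: [-23.8, -6.0, 19.0]
grip_width: 0.0004
grasp_force: 12.2
```

Call:
apply_moves --pt "0.01 0 0 0 0 0 0" --pt "0.02 0 0 0 0 0 0" --pt "0.02 0 0 0 0 0 0"

```text
time_s: 19.05
tool_pos: [0.5091, 0.0647, 0.0488]
tool_rot: [179.8, 1.5, 8.9]
force: [-33.6, -7.0, 27.1]
grip_width: 0.0003
grasp_force: 17.2
```

Hard stop reached, at about -0.126 in press x. I'll back off and check whether it is really home.

Call:
apply_moves --pt "-0.06 0 0 0 0 0 0" --pt "-0.12 0 0 0 0 0 0" --pt "-0.16 0 0 0 0 0 0" --pt "-0.16 0 0 0 0 0 0"

```text
time_s: 19.45
tool_pos: [0.4891, 0.0614, 0.0505]
tool_rot: [180.0, -0.1, 8.9]
force: [0.7, -0.4, 0.4]
grip_width: 0.0008
grasp_force: 0.0
```

```bash
python3 - <<'E'
from h import *
go((-.11,0,.052),8.9)
a=viewer.read_camera("scene")[150:300,275:425];b=viewer.read_camera("top")[120:270,210:360]
print(boxes_of("scene","push_block")[:2],boxes_of("top","push_block")[:2])
print("exp home near edge",proj("scene",[W((-.1015,0,.075)),W((-.117,0,.075))]),proj("top",[W((-.1015,0,.075)),W((-.117,0,.075))]))
cv2.imwrite("pics/g4.png",cv2.resize(np.hstack([a,b])[:,:,::-1],None,fx=2.6,fy=2.6,interpolation=2))
E
```

```text
t 19.4 shift [ 0.184 -0.    -0.007] turn [ 0.001 -0.001 -0.   ] press xyz [-1.469e-01 -1.000e-04  5.050e-02] rot [ 1.8e+02 -1.0e-01  8.9e+00] F [ 0.67 -0.39  0.44] j7 -102.0
[{'location': [343.2, 239.2], 'conf': 0.94}, {'location': [352.6, 248.2], 'conf': 0.31}] [{'location': [274.3, 163.1], 'conf': 0.57}, {'location': [461.5, 197.8], 'conf': 0.36}]
exp home near edge [[342.78986732 217.24223775]
 [340.53266578 214.11560125]] [[289.48861148 218.93502525]
 [290.6806056  224.13716218]]
```

View pics/g4.png

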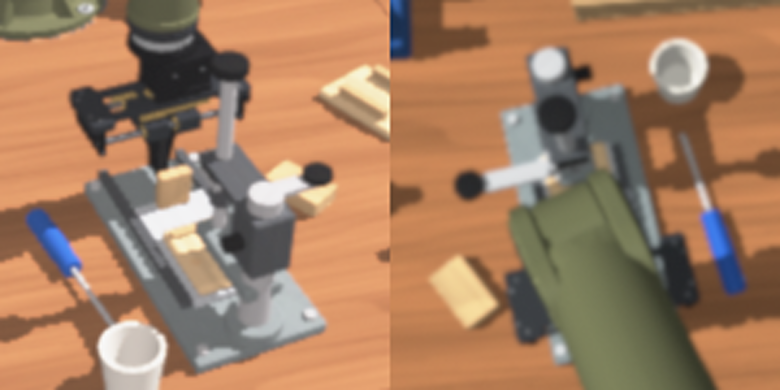

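```bash
python3 - <<'E'
from h import *
def ov(im,off,s,X,col):
    pts=[W((X,-.02,.075)),W((X,.02,.075)),W((X+.014,.02,.075)),W((X+.014,-.02,.075))]
    p=((proj("scene",pts)-off+.5)*s).astype(int); cv2.polylines(im,[p],True,col,1)
o=np.array([300,190]);s=8
def crop(im): return cv2.resize(im[190:255,300:375],None,fx=s,fy=s,interpolation=2)
b=crop(viewer.read_camera("scene")[:,:,::-1]).copy(); a=crop(cv2.imread("pics/scene0.png")).copy()
ov(a,o,s,-.1765,(0,0,255)); ov(b,o,s,-.1015,(0,0,255)); ov(b,o,s,-.1165,(255,0,0))
c=np.hstack([a[:,:400],b[:,:400]]); print(c.shape); cv2.imwrite("pics/z2.png",c)
E
```

```text
(520, 800, 3)
```

View pics/z2.png

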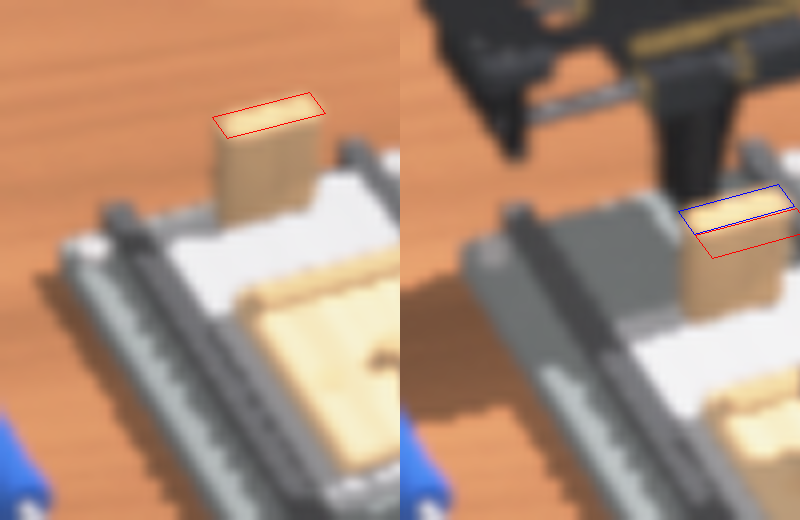

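```bash
python3 - <<'E'
from h import *
from scipy.optimize import least_squares
u=np.array([225+(603-396)/3.3,135+238/3.3])
for z in(.042,.051): print(z,least_squares(lambda p:proj("top",[W((p[0],p[1],z))])[0]-u,[-.07,0]).x)
for x in(-.075,-.06): print(x,(proj("top",[W((x,0,.051)),W((x,0,.042))])-[225,135])*3.3+[396,0],(proj("scene",[W((x,0,.051)),W((x,0,.042))])-[295,170])*3.3)
a=cv2.imread("pics/scene0.png")
o=(320,200);s=9
im=cv2.resize(a[200:260,320:364],None,fx=s,fy=s,interpolation=2)
b=cv2.resize(viewer.read_camera("scene")[200:260,320:364,::-1],None,fx=s,fy=s,interpolation=2).copy()
for i,x in((im,-.075),(b,-.015),(b,0)):
    for z in(.042,.051):
        t=np.linspace(0,6.28,24); P=[W((x+.006*np.cos(q),.006*np.sin(q),z)) for q in t]
        cv2.polylines(i,[((proj("scene",P)-o+.5)*s).astype(int)],True,(0,0,255),1)
cv2.imwrite("pics/z3.png",np.hstack([im,b]))
E
```

```text
0.042 [-0.05955828 -0.00178753]
0.051 [-0.06148692 -0.00202268]
-0.075 [[604.10627665 253.00851669]
 [604.82603876 254.89405979]] [[169.74872041 194.90291365]
 [169.38278741 202.63674136]]
-0.06 [[600.4202476  236.93042822]
 [601.16445559 238.9257128 ]] [[177.20351912 205.41541603]
 [176.8026145  213.16846313]]
```

View pics/z3.png

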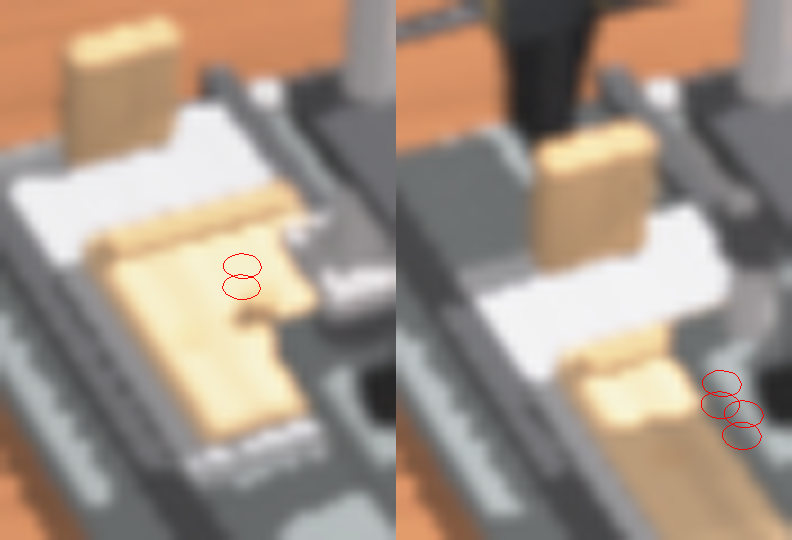

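The dowel's dark spot in the first picture lies at press x ≈ -0.060 in both views, so the carriage started 15 mm in. It has now moved 60 mm to a hard stop, which puts the dowel at x ≈ 0: home. Next is the trip pad.

Call:
apply_moves --pt "-0.05 0 -0.15 0 0 0 0" --pt "-0.1 0 -0.4 0 0 0 0" --pt "-0.1 0 -0.65 0 0 0 0" --pt "-0.1 0 -0.9 0 0 0 0" --pt "-0.1 0 -1 0 0 0 0" --pt "-0.1 0 -1 0 0 0 0" --pt "-0.1 0 -1 0 0 0 0"

```text
time_s: 20.45
tool_pos: [0.4696, 0.0584, 0.2499]
tool_rot: [180.0, -0.0, 8.9]
force: [0.1, -0.9, -0.6]
grip_width: 0.0004
grasp_force: 0.0
```

```bash
python3 -c "
from h import *
go((0,.115,.25),98.9)"
```

```text
t 20.4 shift [ 0.833 -0.575 -0.   ] turn [ 0.     0.    -1.048] press xyz [-0.1667 -0.      0.2499] rot [180.   -0.    8.9] F [ 0.08 -0.94 -0.62] j7 -88.0
```

Call:
apply_moves --pt "0 -0.2 -0.15 0 0 -0.05 0" --pt "0.1 -0.4 -0.15 0 0 -0.15 0" --pt "0.3 -0.575 -0.15 0 0 -0.98 0" --pt "0.5 -0.575 -0.15 0 0 -0.98 0" --pt "0.7 -0.575 -0.15 0 0 -0.98 0" --pt "0.833 -0.575 -0.15 0 0 -0.98 0" --pt "0.833 -0.575 -0.15 0 0 -0.98 0" --pt "0.833 -0.575 -0.15 0 0 -0.98 0" --pt "0.833 -0.575 -0.15 0 0 -0.98 0" --pt "0.833 -0.575 -0.15 0 0 -0.98 0" --pt "0.833 -0.575 -0.15 0 0 -0.98 0" --pt "0.833 -0.575 -0.15 0 0 -0.98 0" --pt "0.833 -0.575 -0.15 0 0 -0.98 0"

```text
time_s: 21.75
tool_pos: [0.6158, 0.1978, 0.2785]
tool_rot: [-179.9, 0.0, 93.1]
force: [0.0, 0.4, -0.3]
grip_width: 0.0006
grasp_force: 0.0
```

```bash
python3 -c "
from h import *
go((0,.115,.145),98.9)"
```

```text
t 21.8 shift [-0.     0.005  0.667] turn [-0.002 -0.    -0.068] press xyz [-0.0006  0.1151  0.2785] rot [-179.9    0.    93.1] F [ 0.03  0.38 -0.3 ] j7 -36.0
```

Call:
apply_moves --pt "0 0.005 0.1 0 0 -0.068 0" --pt "0 0.005 0.25 0 0 -0.068 0" --pt "0 0.005 0.4 0 0 -0.068 0" --pt "0 0.005 0.55 0 0 -0.068 0" --pt "0 0.005 0.65 0 0 -0.068 0" --pt "0 0.005 0.67 0 0 -0.068 0" --pt "0 0.005 0.67 0 0 -0.068 0" --pt "0 0.005 0.67 0 0 -0.068 0"

```text
time_s: 22.55
tool_pos: [0.6179, 0.1984, 0.1474]
tool_rot: [179.9, -0.0, 98.9]
force: [-0.3, -0.7, 1.3]
grip_width: 0.0007
grasp_force: 0.0
```

```bash
python3 - <<'E'
from h import *
go((0,.115,.12),98.9)
a=viewer.read_camera("scene")[130:280,290:440];b=viewer.read_camera("top")[120:270,180:330]
cv2.imwrite("pics/g5.png",cv2.resize(np.hstack([a,b])[:,:,::-1],None,fx=2.6,fy=2.6,interpolation=2))
E
```

```text
t 22.6 shift [-0.002 -0.008  0.137] turn [ 0.001 -0.     0.   ] press xyz [0.0015 0.1154 0.1474] rot [179.9  -0.   98.9] F [-0.3  -0.69  1.35] j7 -34.0
```

View pics/g5.png

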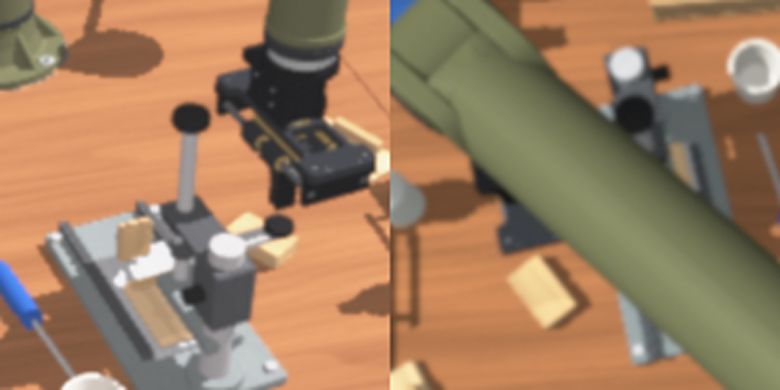

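The fingers are over the pad (tip about (283,203), pad (279,227)) and the striker is still cocked. Lower gently.

Call:
apply_moves --pt "0 -0.005 0.03 0 0 0 0" --pt "0 -0.008 0.06 0 0 0 0" --pt "0 -0.008 0.09 0 0 0 0" --pt "0 -0.008 0.115 0 0 0 0" --pt "0 -0.008 0.13 0 0 0 0" --pt "0 -0.008 0.13 0 0 0 0"

```text
time_s: 23.25
tool_pos: [0.6155, 0.1976, 0.12]
tool_rot: [-180.0, 0.0, 98.9]
force: [-0.6, -0.3, 1.1]
grip_width: 0.0005
grasp_force: 0.7
```

Call:
apply_moves --pt "0 0 0.01 0 0 0 0" --pt "0 0 0.02 0 0 0 0" --pt "0 0 0.03 0 0 0 0" --pt "0 0 0.03 0 0 0 0"

```text
time_s: 23.65
tool_pos: [0.6156, 0.1981, 0.1144]
tool_rot: [180.0, -0.0, 99.0]
force: [-1.5, 0.8, 3.7]
grip_width: 0.0006
grasp_force: 1.8
```

Call:
apply_moves --pt "0 0 0.01 0 0 0 0" --pt "0 0 0.02 0 0 0 0" --pt "0 0 0.02 0 0 0 0"

```text
time_s: 23.95
tool_pos: [0.6158, 0.1976, 0.1094]
tool_rot: [180.0, -0.0, 98.9]
force: [-0.8, 1.4, 1.0]
grip_width: 0.0007
grasp_force: 0.6
```

```bash
python3 - <<'E'
from h import *
viewer.read_camera("scene")
print(boxes_of("scene","knob")[:2],env.get_obs()["force"]); print(proj("scene",[W((0,0,.245)),W((0,0,.285))]))
E
```

```text
[{'location': [359.0, 199.1], 'conf': 0.78}] [-0.07805993  0.78349021  1.79017189]
[[362.13376378 188.75021059]
 [363.06867093 175.50897223]]
```

Call:
apply_moves --pt "0 0 -0.05 0 0 0 0" --pt "0 0 -0.2 0 0 0 0" --pt "0 0 -0.4 0 0 0 0" --pt "0 0 -0.6 0 0 0 0" --pt "0 0 -0.6 0 0 0 0"

```text
time_s: 24.55
tool_pos: [0.6179, 0.1994, 0.2368]
tool_rot: [179.5, -0.1, 98.9]
force: [0.4, 0.8, -0.1]
grip_width: 0.0008
grasp_force: 0.0
```

```bash
python3 - <<'E'
from h import *
im=np.ascontiguousarray(viewer.read_camera("scene")[:,:,::-1]); a=cv2.imread("pics/scene0.png")
t=a[181:197,354:371]; 
m=cv2.matchTemplate(im[160:215,340:385],t,cv2.TM_CCOEFF_NORMED); print(cv2.minMaxLoc(m)[1::2],"down is (14,21)")
c=cv2.matchTemplate(im[195:240,385:415],a[210:225,390:405],cv2.TM_CCOEFF_NORMED); print(cv2.minMaxLoc(c)[1::2],"pad rest (5,15)")
print(boxes_of("scene","pin"))
b=im[200:235,325:360]; 
p=cv2.matchTemplate(im[200:235,325:360],cv2.imread("pics/g4.png")[:1,:1],cv2.TM_SQDIFF) if 0 else None
print([(n,[np.round(x["location"]).tolist() for x in boxes_of("scene",n)[:1]]) for n in("push_block","dowel_pot","screwdriver","offcut")]); print(env.get_obs()["force"].round(1))
E
```

```text
(0.9945858120918274, (14, 21)) down is (14,21)
(0.9993743300437927, (5, 15)) pad rest (5,15)
[{'location': [343.7, 239.0], 'conf': 0.53}]
[('push_block', [[342.0, 242.0]]), ('dowel_pot', [[326.0, 290.0]]), ('screwdriver', [[297.0, 245.0]]), ('offcut', [[392.0, 221.0]])]
[-0.2  0.7  0.3]
```

```bash
python3 -c "
from h import *
print(env.sign_off())"
```

```text
the job is handed in; nothing more can be done
None
```

I cocked the striker at 18 N on the buffer, pushed the carriage to its stop, tripped the pad gently and handed the job in at about 25 s. The knob is back fully down, so the dowel should be flush; I couldn't see the dowel itself, and the hand-in gave no verdict.

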